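# Hold the red dye cell in the light gauge

### The job

Check the red shoe dye: pull the drawer of the small grey cabinet out to its stop and leave it out, then take the red glass cell (not the blue one, which stays standing in the drawer) by its two white frosted faces only, never touching its clear coloured faces, and lift it upright out of the drawer. Bring it between the lamp head and the sensor head of the light gauge and hold it there upright in the middle of the light path, its clear faces square to the beam and nothing but the gripper carrying it; the program finishes while still holding the cell there. Leave the other things on the bench where they stand.

Things in the scene. Friction and masses are not known exactly. Their poses are not given: they have to be found in the camera images.
- cabinet: Fixed grey steel cabinet, 200 deep (x) x 220 wide (y) x 90 mm high, one drawer; on the left, roughly facing the robot. Origin: on the bench below the middle of the carcass's front edge; +x into the cabinet, +y to its left seen from the robot, z up. The blue drawer front is 12 mm thick (x -12 to 0 mm when shut), 220 mm wide, 6 to 84 mm above the bench.
- drawer (a joint): The drawer's slide: 0 shut (as at the start), grows as it is pulled along the cabinet's -x, stop at 0.150 m; 1.5 N friction, light damping, it stays where it is left. A steady pull of 3 to 5 N moves it.
- drawer_handle (a point): Middle of the drawer's handle, a level round steel bar 10 mm thick, about 100 mm long along the cabinet's y, 64 mm above the bench. Its axis is 45 mm before the outer face of the drawer front, with free space behind and below. Axes as the cabinet's; moves with the drawer.
- drawer_floor (a point): Middle of the drawer's rubber floor, 14 mm above the bench; axes as the cabinet's; moves with the drawer. Floor 180 (x) x 196 mm (y); side and rear walls rise 14 mm, a divider along x (9 mm) parts left and right bay. With the drawer at its stop the cells stand about 75 mm before the cabinet and 75 mm behind the drawer front.
- red_cell: Sealed red glass cell, loose upright block 26 x 26 x 50 mm high, white stopper (14 mm dia, 5 mm) on top; 60-115 g. In the drawer, left or right bay, turned a little. Origin: middle of underside, z up. Frosted faces: white plates 24 mm wide at x = +-13 mm; grip these, fingers closing along cell x. Clear faces: red panes at y = +-13 mm, not to be touched; light passes along y.
- red_cell_mid (a point): Middle of the red cell, 25 mm above its underside; axes as the cell's.
- blue_cell: A like cell filled blue, in the other bay of the drawer (about 90 mm beside the red one); to be left standing there. Origin: middle of its underside.
- gauge: Fixed light gauge on the right: aluminium base 90 (x) x 220 (y) x 12 mm, two heads 62 (x) x 46 (y) mm up to 128 mm above the bench: black lamp head at +y (yellowish lens), grey sensor head at -y (knob on top up to 138 mm). Open gap between them 100 mm (y -50 to +50 mm; lens rings stand 4 mm into it). Origin: on the bench under the gap's middle, z up.
- beam (a point): Middle of the light path, half-way between the two lenses, 100 mm above the bench and over the gauge's origin. Axes as the gauge's: the light runs along y, z up.
- red_shoe: a dark red ladies' flat shoe with black toe, about 257 x 100 x 76 mm high, lying on the bench between cabinet and gauge; loose; to be left alone. Origin: middle of the underside.
- blue_bottle: a blue squeeze bottle with bent spout, 65 x 104 x 189 mm high, at the right rear; loose; to be left alone. Origin: middle of the underside.
- metal_pot: a grey metal pot, 79 mm across, 76 mm high, on the right; loose; to be left alone. Origin: middle of the underside.
- yellow_tape: a yellow tape measure, 69 x 84 x 30 mm high, behind the gauge; loose; to be left alone. Origin: middle of the underside.
- jar: a white jar with black lid, 52 mm across, 58 mm high, in the middle towards the front; loose; to be left alone. Origin: middle of the underside.

How it is judged:
By the outcome, as a careful person would: the job done as asked, in the order asked, and still so for the second after the job is handed in, while the arm keeps its last pose, push and grip.
It also fails if it takes over 53 s, if anything falls off the work surface, if the arm or the gripper's body presses on something with over 40 N, if the wrist force passes 120 N, or if a joint passes its speed limit or range.

### The arm

A 6-joint arm with a two-finger parallel gripper is mounted at the origin on a cart in front of the work surface, level with it; the furniture and walls round the work are solid. World frame = base frame: x ahead of the robot, y to its left, z up, the work surface at z = 0. Lengths are in m, angles in degrees, forces in N, time in s.
With the tool pointing down it reaches from about 0.4 to 0.825 m from the base axis. Payload 7 kg.
Tool frame: the origin (TCP) lies at the very end of the fingers, on their centre line; the grasp point (between the pads) lies hold_point_z behind it (hold_point_z is the distance from the TCP to the grasp point, in m); z points along the fingers, y is the line along which they close (so a half turn about z gives the same grasp; the last joint's range is limited). The gripper opens to 88 mm and grips with 3 to 60 N. Pads are 19 mm wide; open, the fingers measure 130 mm over their backs; the gripper's body (78 mm by 193 mm) begins 47 mm behind the grasp point.
Start: joints at [83.887, 20.546, 0.682, 0, -70.136, -16.507], TCP at [0.26, 0.623, 0.227] pointing down, gripper open.
Joint ranges: [-176.03, 176.03], [-82.01, 121.73], [-58.28, 71.71], [-173.87, 95.51], [-174.79, -0.11], [-173.66, 173.66]. Speed limits (degrees/s): [136.94, 136.94, 172.46, 180, 180, 180].

### API

Orientations are given as [roll, pitch, yaw] about the fixed x, y, z axes, in that order (R = Rz(yaw) Ry(pitch) Rx(roll)).
In Python, from plant import get_obs, snapshot, close_job, hold_point_z gives the robot as it stands.
- The arm moves only by the tool play_rows, never from a script. Its argument "commands" is a list that holds one entry, the list of rows, each a list of 7 numbers: the shift along the tool's x, y, z in cm, then the turn, a rotation vector about the tool's x, y, z in degrees, then the opening, from 0 (shut) to 1 (fully open). In form: [[[x, y, z, ax, ay, az, fingers], ...]]. A call has 1 to 20 rows; each row is the pose to reach, as a shift and turn from the pose commanded when the call began, along the tool's axes at that moment; what a row does not reach only later rows make up. A row lasts 1/12 s, in which the tool goes at most 41.7 mm and 7.16 degrees, less where a joint would pass 70% of its speed; a pose out of reach is approached as far as the arm can. A call with a gripper value outside its range is refused whole. The fingers move at their own pace and stop on an object; the grip force is fixed at half the most. Time passes only in rows, so rows that repeat a pose let the fingers close. It gives the time, the measured TCP pose, the force, the opening and the grip force at its end, in the units of the state.
- get_obs(): the state, without advancing time (a new reading comes with each control period).
- snapshot(name): name is "scene" or "side" or "wrist"; returns a dict with "frame" (384x512x3 uint8, red, green, blue), "camera_matrix" (3x3 intrinsics, pixels), "origin" and "attitude" of the camera in the world. Camera axes: x right, y down, z forward; pixel columns grow to the right and rows downward; lengths in m; the calibration is good to about 2 mm. The wrist camera is an equidistant fisheye: a pixel r from the principal point sees the ray r / f radians off the axis. A picture is of the moment at which its call begins. There is no depth.
- close_job(): hands the job in; it is judged then, once.
The state is a dict: "clock": time; "joint_pos": joint angles; "qvel": joint speeds; "tau": joint torques, N m; "tool_pos": TCP position; "orientation": TCP orientation; "force": force on the tool from outside, world axes, zero at the start; "moment": the same for the moment, N m; "opening": finger opening in m; "gripper_force": force on a finger pad.
Only numpy, scipy, OpenCV 4.12 (cv2) and the standard library are available. Lean on these libraries where they do the work, as an engineer would, in place of code of your own. Each camera call takes 0.05 s, during which the arm holds its last target. There are 200 camera calls.

## Working session

There is one attempt and no reset: what is moved stays moved. The work goes in short steps, Python scripts to look and compute and a tool call to move; the robot and the scene stay as the last step left them, time stands still between calls to the robot, and variables do not carry over. Pictures are saved under pics/ and viewed, at most 10 in all, crops included, and the job is handed in when it is done.

Besides the shell and the picture viewer there is one more tool, called after ">>>" by a JSON object that holds its "name" and its "arguments". play_rows: Moves the arm, as the interface text tells. Its arguments: {"type":"object","properties":{"commands":{"type":"array","items":{"type":"array","items":{"type":"array","items":{"type":"number"}}}}},"required":["commands"]}

```bash
mkdir -p pics; ls; cat > h.py <<'E'
import numpy as np, cv2
from plant import get_obs, snapshot, close_job, hold_point_z
from scipy.spatial.transform import Rotation as R
def att(s):
    a=np.array(s["attitude"],float)
    if a.shape==(3,3): return a
    if a.size==4: return R.from_quat(a).as_matrix()
    return R.from_euler('xyz',a,degrees=True).as_matrix()
def ray(s,u,v,fish=False):
    K=np.array(s["camera_matrix"]); x=(u-K[0,2])/K[0,0]; y=(v-K[1,2])/K[1,1]
    if fish:
        r=np.hypot(x,y); d=np.array([x/r*np.sin(r),y/r*np.sin(r),np.cos(r)]) if r>0 else np.array([0,0,1.])
    else: d=np.array([x,y,1.])
    return np.array(s["origin"]),att(s)@d
def onz(s,u,v,z,fish=False):
    o,d=ray(s,u,v,fish); return o+d*(z-o[2])/d[2]
def tri(r1,r2):
    (o1,d1),(o2,d2)=r1,r2
    t=np.linalg.lstsq(np.c_[d1,-d2],o2-o1,rcond=None)[0]
    a=o1+d1*t[0];b=o2+d2*t[1]; return (a+b)/2,np.linalg.norm(a-b)
E
python3 - <<'E'
from h import *
import pickle
o=get_obs();print(o,hold_point_z)
S={}
for n in("scene","side","wrist"):
    s=snapshot(n);S[n]=s;print(n,s["camera_matrix"],s["origin"],s["attitude"])
    cv2.imwrite(f"pics/{n}0.png",cv2.resize(s["frame"][:,:,::-1],(800,600)))
pickle.dump(S,open("S0.pkl","wb"))
E
```

```text
pics
{'clock': 0.0, 'joint_pos': array([ 8.38871586e+01,  2.05918575e+01,  6.33012800e-01, -2.12855019e-02,
       -7.01369891e+01, -1.65072446e+01]), 'qvel': array([-0.01768632,  0.02311921, -0.09153957, -0.12563551, -0.01150222,
        0.00895185]), 'tau': array([-1.04899147e-03, -5.82726359e+01,  2.93049645e+01,  6.99740946e+00,
        6.91365130e-03, -1.60767645e-04]), 'tool_pos': array([0.25944176, 0.62259944, 0.22560849]), 'orientation': array([ 1.79902430e+02, -8.04778253e-03, -2.26273281e+01]), 'force': array([ 0.04267331, -1.04963916, -0.2917355 ]), 'moment': array([ 0.00037293, -0.00800909, -0.00756058]), 'gripper_force': 0.0, 'opening': 0.08772629702493975} 0.0188
scene [[401.25254279   0.         254.54424301]
 [  0.         401.25254279 190.08890221]
 [  0.           0.           1.        ]] [-0.36604389 -0.6076017   0.87942866] [-125.74348159    1.18310013  -61.3143261 ]
side [[430.55092304   0.         254.14820878]
 [  0.         430.55092304 192.74663619]
 [  0.           0.           1.        ]] [ 0.460012   -1.63380454  0.89322392] [-117.07697069    0.72961023   -3.4668222 ]
wrist [[297.31863964   0.         256.49395139]
 [  0.         297.31863964 191.8216872 ]
 [  0.           0.           1.        ]] [0.33683472 0.59097275 0.38264437] [ 1.61980765e+02 -8.81152694e-02 -1.12674619e+02]
```

View pics/scene0.png

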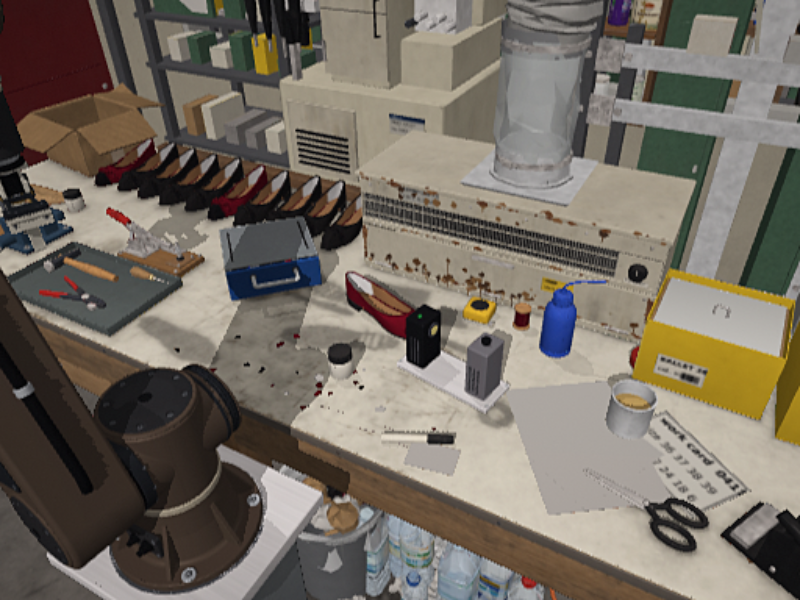

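View pics/wrist0.png

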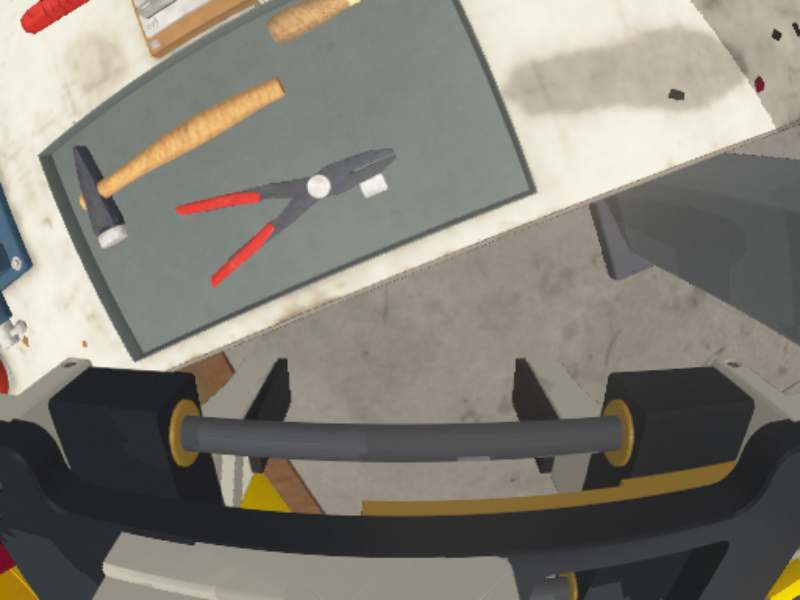

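View pics/side0.png

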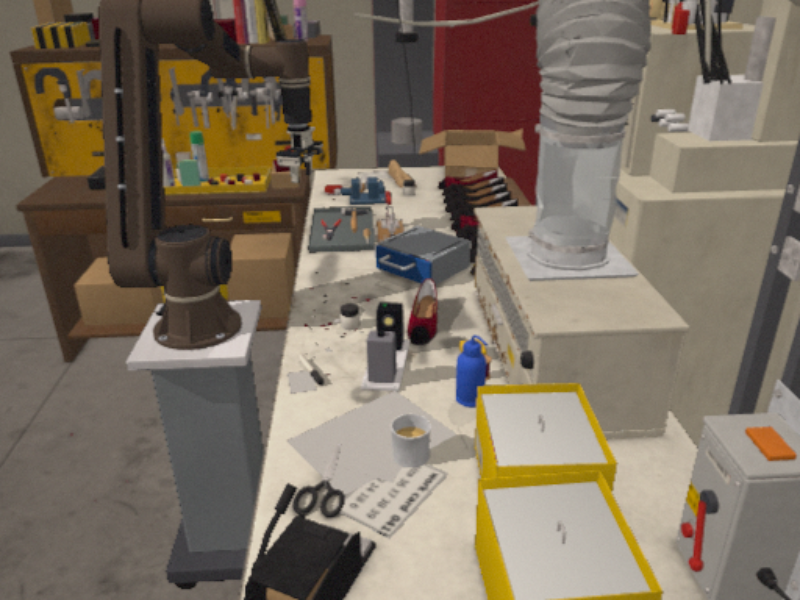

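Scene: the cabinet with its blue front is around (272,275), handle (275,280), lamp head (423,335) and sensor head (485,365), in 800x600 pixels. The wrist view shows only the tool tray. Next is a montage of close crops.

```bash
python3 - <<'E'
from h import *
import pickle
S=pickle.load(open("S0.pkl","rb"))
def crop(n,x,y,w=80,h=60): return cv2.resize(S[n]["frame"][y:y+h,x:x+w,::-1],(400,300),interpolation=cv2.INTER_CUBIC)
m=np.vstack([np.hstack([crop("scene",135,135),crop("side",230,140)]),np.hstack([crop("scene",250,190),crop("side",215,190)])])
cv2.imwrite("pics/m.png",m)
for n,(x0,y0,x1,y1) in {"scene":(130,130,215,200),"side":(230,130,310,190)}.items():
    f=S[n]["frame"][y0:y1,x0:x1]; h=cv2.cvtColor(f,cv2.COLOR_RGB2HSV)
    k=cv2.inRange(h,(100,120,30),(125,255,255))
    c=max(cv2.findContours(k,0,2)[0],key=cv2.contourArea)
    hu=cv2.convexHull(c); q=cv2.approxPolyN(hu,4) if hasattr(cv2,"approxPolyN") else cv2.approxPolyDP(hu,4,True)
    print(n,cv2.contourArea(c),(q.reshape(-1,2)+[x0,y0]).tolist(),(cv2.approxPolyDP(hu,1.5,True).reshape(-1,2)+[x0,y0]).tolist())
E
```

```text
scene 1011.0 [[205, 181], [148, 192], [144, 172], [203, 163]] [[203, 164], [205, 181], [148, 191], [145, 174], [159, 170]]
side 456.5 [[275, 167], [275, 182], [241, 171], [241, 156]] [[241, 158], [243, 157], [275, 168], [275, 177], [268, 180], [242, 171]]
```

View pics/m.png

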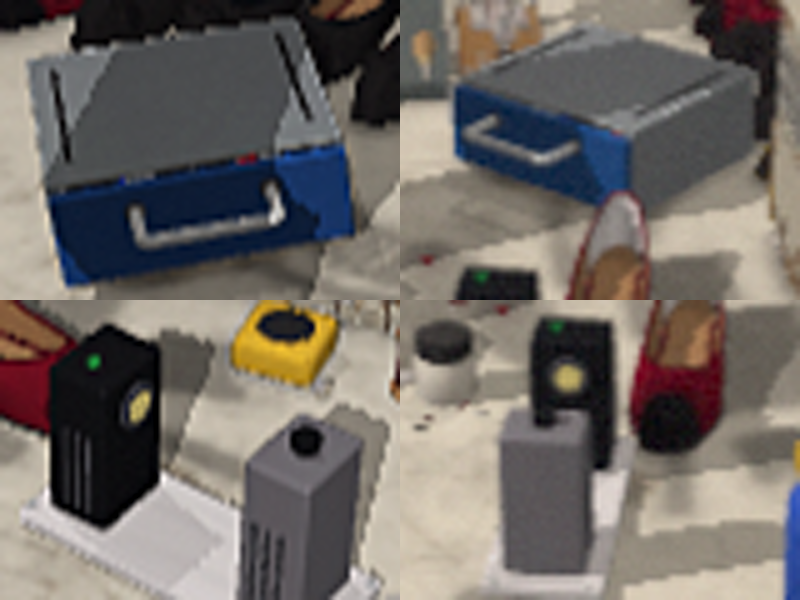

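Montage (5x): the handle bar ends are at scene px (163.4,183.6) and (191.4,178). The front's top edge runs (145,174)–(204,164.6). Red shows through the right-hand gap, so red is in the right bay. The lamp and sensor top corners can be read too.

```bash
python3 - <<'E'
from h import *
import pickle
S=pickle.load(open("S0.pkl","rb")); s=S["scene"]; d=S["side"]
def P(l,z,s=s):
    p=np.array([onz(s,*q,z) for q in l]); print(p.round(4).tolist()); return p
print("handle");a=P([(163.4,183.6),(191.4,178)],.064)
v=a[1]-a[0];print(np.linalg.norm(v),np.degrees(np.arctan2(v[0],-v[1])),a.mean(0))
print("top edge");b=P([(145,174),(204,164.6)],.084);v=b[1]-b[0];print(np.linalg.norm(v),np.degrees(np.arctan2(v[0],-v[1])))
P([(148.6,192.4),(205.4,182)],.006)
print("side handle");P([(230+470/5,140+133/5),(230+565/5-80,140+157/5)],.064,d); 
P([(230+70/5,140+133/5),(230+165/5,140+157/5)],.064,d)
print("lamp");l=P([(260.4,203.2),(271.2,208.4),(281.6,199),(271.4,195)],.128)
print("sens");e=P([(299.4,221.6),(311.4,228),(322.4,219),(311,213.6)],.128)
c1,c2=l.mean(0),e.mean(0);v=c1-c2;print(c1,c2,np.linalg.norm(v),"gauge yaw",np.degrees(np.arctan2(-v[0],v[1])),(c1+c2)/2)
E
```

```text
handle
[[0.5062, 0.2618, 0.064], [0.5814, 0.193, 0.064]]
0.10196190239069673 47.54461678749932 [0.54377319 0.227385   0.064     ]
top edge
[[0.5026, 0.34, 0.084], [0.653, 0.1843, 0.084]]
0.21647876882073036 44.01405790949501
[[0.4973, 0.3362, 0.006], [0.6508, 0.1852, 0.006]]
side handle
[[0.8968, 0.2315, 0.064], [0.6022, 0.2017, 0.064]]
[[0.5156, 0.2657, 0.064], [0.6022, 0.2017, 0.064]]
lamp
[[0.4904, -0.1418, 0.128], [0.4826, -0.1827, 0.128], [0.5393, -0.1903, 0.128], [0.5435, -0.1527, 0.128]]
sens
[[0.4651, -0.2825, 0.128], [0.4549, -0.3236, 0.128], [0.5062, -0.3369, 0.128], [0.5142, -0.2983, 0.128]]
[ 0.51396438 -0.16687899  0.128     ] [ 0.48511479 -0.31032364  0.128     ] 0.14631700614526236 gauge yaw -11.371620155830987 [ 0.49953959 -0.23860132  0.128     ]
```

```bash
cat >> h.py <<'E'
def rel(cmdp,cmdrpy,tp,trpy):
    A=R.from_euler('xyz',cmdrpy,degrees=True);B=R.from_euler('xyz',trpy,degrees=True)
    print("shift cm",(A.inv().apply(np.array(tp)-cmdp)*100).round(2),"rot",(A.inv()*B).as_rotvec(degrees=True).round(2))
E
python3 - <<'E'
from h import *
rel([.26,.623,.227],[180,0,-22.62],[.545,.229,.19],[180,0,-45])
E
```

```text
shift cm [41.46 25.41  3.7 ] rot [ 0.   -0.   22.38]
```

>>> {"name": "play_rows", "arguments": {"commands": [[[41.5,25.4,3.7,0,0,22.4,0.32],[41.5,25.4,3.7,0,0,22.4,0.32],[41.5,25.4,3.7,0,0,22.4,0.32],[41.5,25.4,3.7,0,0,22.4,0.32],[41.5,25.4,3.7,0,0,22.4,0.32],[41.5,25.4,3.7,0,0,22.4,0.32],[41.5,25.4,3.7,0,0,22.4,0.32],[41.5,25.4,3.7,0,0,22.4,0.32],[41.5,25.4,3.7,0,0,22.4,0.32],[41.5,25.4,3.7,0,0,22.4,0.32],[41.5,25.4,3.7,0,0,22.4,0.32],[41.5,25.4,3.7,0,0,22.4,0.32],[41.5,25.4,3.7,0,0,22.4,0.32],[41.5,25.4,3.7,0,0,22.4,0.32],[41.5,25.4,3.7,0,0,22.4,0.32],[41.5,25.4,3.7,0,0,22.4,0.32]]]}}

```text
clock: 1.48
tool_pos: [0.5446, 0.2297, 0.1896]
orientation: [-180.0, 0.0, -45.0]
force: [0.7, -0.1, -0.1]
opening: 0.0283
gripper_force: 0.0
```

```bash
python3 - <<'E'
from h import *
import pickle
s=snapshot("wrist");o=get_obs();pickle.dump((s,o),open("w1.pkl","wb"))
cv2.imwrite("pics/w1.png",cv2.resize(s["frame"][:,:,::-1],(800,600)))
print(o["clock"],o["tool_pos"],o["orientation"],o["force"],o["opening"])
E
```

```text
1.5333 [0.54455318 0.22990938 0.18968101] [-1.79988378e+02  2.84152871e-03 -4.49397563e+01] [ 0.25362756  0.10020016 -0.43753128] 0.027955940003676148
```

View pics/w1.png

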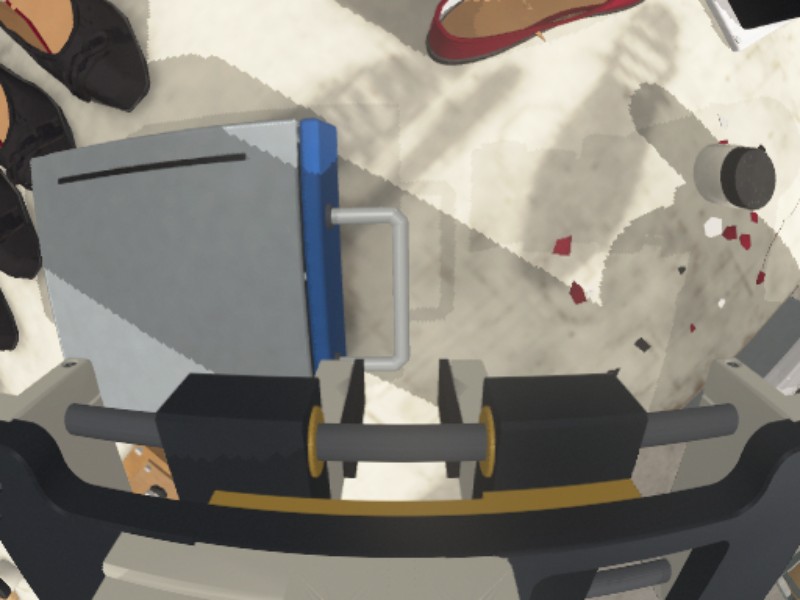

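The wrist view shows the handle bar from about (401,218) to (401,355), 800x600 px. The drawer front's outer top edge runs (335,125) to (343,357). The carcass's top front edge runs (298,122) to (310,375).

```bash
python3 - <<'E'
from h import *
import pickle
s,o=pickle.load(open("w1.pkl","rb"))
def P(l,z):
    p=np.array([onz(s,u*.64,v*.64,z,True) for u,v in l]);v=p[1]-p[0]
    print(p.round(4).tolist(),p.mean(0).round(4),np.linalg.norm(v).round(4),"yaw",np.degrees(np.arctan2(v[0],-v[1])).round(2));return p
h=P([(401,214),(401,361)],.064)
P([(335,128),(343,357)],.084); P([(299,122),(310,375)],.090)
A=R.from_euler('xyz',o["orientation"],degrees=True)
print(A.inv().apply(h-o["tool_pos"]))
E
```

```text
[[0.5775, 0.1966, 0.064], [0.508, 0.2661, 0.064]] [0.5427 0.2314 0.064 ] 0.0983 yaw -135.02
[[0.6403, 0.1858, 0.084], [0.5423, 0.2832, 0.084]] [0.5913 0.2345 0.084 ] 0.1382 yaw -134.83
[[0.6566, 0.1966, 0.09], [0.5499, 0.305, 0.09]] [0.6033 0.2508 0.09  ] 0.1521 yaw -135.45
[[ 0.04682896  0.00033541  0.12567862]
 [-0.05146358  0.00020561  0.12568352]]
```

>>> {"name": "play_rows", "arguments": {"commands": [[[-0.2,0,3.6,0,0,0,0.32],[-0.2,0,7.2,0,0,0,0.32],[-0.2,0,10.5,0,0,0,0.32],[-0.2,0,13,0,0,0,0.32],[-0.2,0,14.4,0,0,0,0.32],[-0.2,0,14.4,0,0,0,0.32],[-0.2,0,14.4,0,0,0,0],[-0.2,0,14.4,0,0,0,0],[-0.2,0,14.4,0,0,0,0],[-0.2,0,14.4,0,0,0,0],[-0.2,0,14.4,0,0,0,0],[-0.2,0,14.4,0,0,0,0]]]}}

```text
clock: 2.53
tool_pos: [0.5438, 0.2308, 0.0471]
orientation: [-179.9, -0.0, -45.0]
force: [-3.9, 0.7, 5.7]
opening: 0.0089
gripper_force: 30.0
```

>>> {"name": "play_rows", "arguments": {"commands": [[[0,0.5,0,0,0,0,0],[0,1.5,0,0,0,0,0],[0,2.5,0,0,0,0,0],[0,3.5,0,0,0,0,0],[0,4.5,0,0,0,0,0],[0,5.5,0,0,0,0,0],[0,6.5,0,0,0,0,0],[0,7.5,0,0,0,0,0],[0,8.5,0,0,0,0,0],[0,9.5,0,0,0,0,0],[0,10.5,0,0,0,0,0],[0,11.5,0,0,0,0,0],[0,12.3,0,0,0,0,0],[0,13,0,0,0,0,0],[0,13.5,0,0,0,0,0],[0,14,0,0,0,0,0],[0,14.5,0,0,0,0,0],[0,14.8,0,0,0,0,0],[0,15,0,0,0,0,0],[0,15,0,0,0,0,0]]]}}

```text
clock: 4.2
tool_pos: [0.4392, 0.1238, 0.0471]
orientation: [-179.8, -0.1, -45.0]
force: [7.8, -8.0, 7.3]
opening: 0.0085
gripper_force: 30.0
```

>>> {"name": "play_rows", "arguments": {"commands": [[[0,0.2,0,0,0,0,0],[0,0.4,0,0,0,0,0],[0,0.4,0,0,0,0,0]]]}}

```text
clock: 4.45
tool_pos: [0.439, 0.1235, 0.0472]
orientation: [-179.5, -0.2, -44.9]
force: [16.7, -1.4, -7.5]
opening: 0.0087
gripper_force: 30.0
```

>>> {"name": "play_rows", "arguments": {"commands": [[[0,-0.2,0,0,0,0,0.32],[0,-0.3,0,0,0,0,0.32],[0,-0.3,0,0,0,0,0.32],[0,-0.3,0,0,0,0,0.32],[0,-0.3,0,0,0,0,0.32],[0,-0.3,-3,0,0,0,0.32],[0,-0.3,-6,0,0,0,0.32],[0,-0.3,-10,0,0,0,0.32],[0,-0.3,-14,0,0,0,0.32],[0,-0.3,-17,0,0,0,0.32],[0,-0.3,-17,0,0,0,0.32]]]}}

```text
clock: 5.37
tool_pos: [0.4395, 0.1251, 0.2221]
orientation: [-179.4, -0.2, -45.0]
force: [1.4, 0.7, -0.1]
opening: 0.0281
gripper_force: 0.0
```

```bash
python3 - <<'E'
from h import *
import pickle
o=get_obs();print(o["clock"],o["tool_pos"],o["orientation"],o["force"],o["opening"])
S={n:snapshot(n) for n in("scene","side","wrist")};pickle.dump((S,o),open("w2.pkl","wb"))
w=S["wrist"]["frame"][:,:,::-1]; sc=S["scene"]["frame"][130:250,110:270,::-1]
m=np.vstack([cv2.resize(w,(512,384)),np.zeros((0,512,3),np.uint8)])
cv2.imwrite("pics/w2.png",cv2.resize(w,(800,600))); 
f=lambda n,x,y,w=100,h=75:cv2.resize(S[n]["frame"][y:y+h,x:x+w,::-1],(800,600),interpolation=cv2.INTER_CUBIC)
cv2.imwrite("pics/s2.png",f("scene",110,150))
E
```

```text
5.3667 [0.43949225 0.12508374 0.22208963] [-1.79431693e+02 -1.56904176e-01 -4.49559525e+01] [ 1.40983001  0.65039984 -0.09854983] 0.028053833902675535
```

View pics/w2.png

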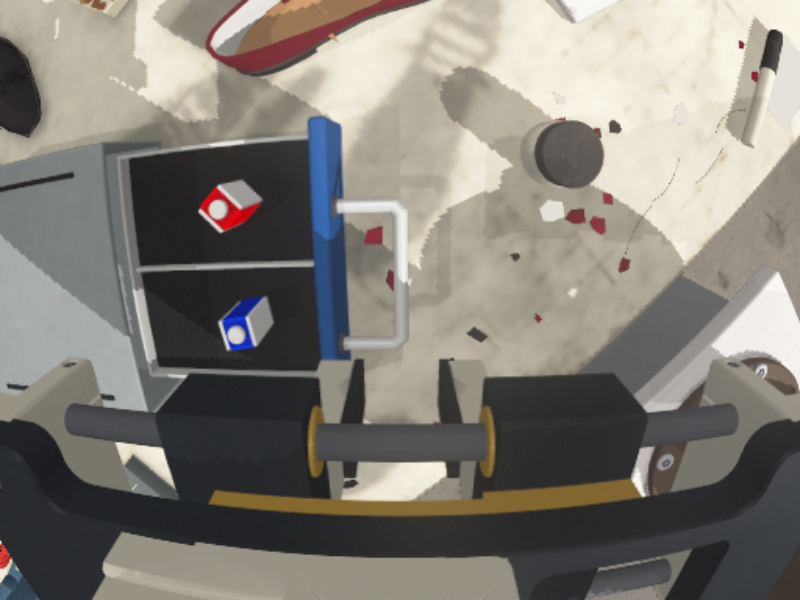

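Wrist view: the drawer is out, with the red cell around (228,205) and its stopper at (218,208), and the blue cell around (245,323). Zooming in on the red cell gives its yaw.

```bash
python3 - <<'E'
from h import *
import pickle
S,o=pickle.load(open("w2.pkl","rb"))
x,y=115,105
a=cv2.resize(S["wrist"]["frame"][y:y+50,x:x+60,::-1],(600,500),interpolation=cv2.INTER_CUBIC)
cv2.imwrite("pics/z2.png",a)
p=onz(S["wrist"],218*.64,208*.64,.069,True);print(p, "gripper ref",o["tool_pos"])
c=np.array([.5427,.2314]);u=np.array([1,1])/2**.5; print("in cab axes from handle",(p[:2]-c)@u,(p[:2]-c)@[-u[0],u[0]])
E
```

```text
[0.56271897 0.17747069 0.069     ] gripper ref [0.43949225 0.12508374 0.22208963]
in cab axes from handle -0.023978236790425177 -0.052289329517175596
```

View pics/z2.png

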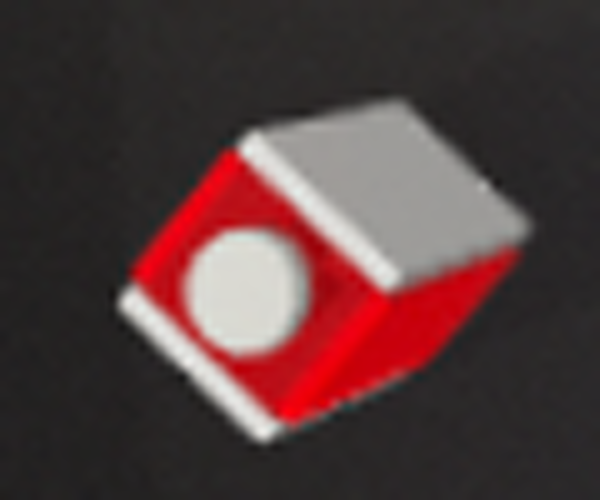

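Zoom: the frosted top edges run (256,130)–(405,280) and (118,303)–(262,442). The stopper top is at (247,290). I'll turn these into a pose.

```bash
python3 - <<'E'
from h import *
import pickle
S,o=pickle.load(open("w2.pkl","rb"));s=S["wrist"]
f=lambda u,v,z:onz(s,115+u/10-.45,105+v/10-.45,z,True)[:2]
a,b,c,d=[f(*q,.064) for q in [(256,130),(405,280),(118,303),(262,442)]]
print(a,b,c,d)
print("plate widths",np.linalg.norm(a-b),np.linalg.norm(c-d),"sep",np.linalg.norm((a+b-c-d)/2))
for v in(b-a,d-c,(a+b-c-d)/2): print(np.degrees(np.arctan2(v[1],v[0])))
print("centre",(a+b+c+d)/4,"stopper",f(247,290,.069))
# base corner check z=.014
print(f(530,228,.014),f(435,360,.014))
E
```

```text
[0.57458906 0.16582558] [0.55051222 0.16639685] [0.57471662 0.19172671] [0.55136383 0.19168924]
plate widths 0.024083618122919443 0.023352817395982172 sep 0.025601443535030292
178.64078059618876
-179.90808515216114
-91.09575820235023
centre [0.56279543 0.1789096 ] stopper [0.56265184 0.17804506]
[0.55139938 0.16662273] [0.54962591 0.1877809 ]
```

>>> {"name": "play_rows", "arguments": {"commands": [[[0,0,0,0,0,0,0.57],[0,0,0,0,0,0,0.57],[0,0,0,0,0,0,0.57]]]}}

```text
clock: 5.77
tool_pos: [0.4363, 0.1233, 0.2145]
orientation: [179.9, 0.0, -45.0]
force: [0.3, -0.3, 0.3]
opening: 0.0426
gripper_force: 0.0
```

```bash
python3 - <<'E'
from h import *
o=get_obs();print(o["tool_pos"],o["orientation"],o["joint_pos"])
rel([.4390,.1249,.216],[180,0,-45],[.5628,.1785,.15],[180,0,-.8])
rel(o["tool_pos"],o["orientation"],[.5628,.1785,.15],[180,0,-.8])
E
```

```text
[0.43632265 0.12329578 0.21450161] [ 1.79869478e+02  1.41165728e-02 -4.50230183e+01] [ 4.08002671e+01 -2.54386981e-01 -2.68897835e+01 -5.10977632e-03
 -6.34958073e+01  4.17901624e+00]
shift cm [  4.96 -12.54   6.6 ] rot [  0.    0.  -44.2]
shift cm [  5.04 -12.86   6.42] rot [  0.12   0.06 -44.22]
```

>>> {"name": "play_rows", "arguments": {"commands": [[[0.8,-8.7,4.5,0,0,-44.2,0.57],[0.8,-8.7,4.5,0,0,-44.2,0.57],[0.8,-8.7,4.5,0,0,-44.2,0.57],[0.8,-8.7,4.5,0,0,-44.2,0.57],[0.8,-8.7,4.5,0,0,-44.2,0.57],[0.8,-8.7,4.5,0,0,-44.2,0.57],[0.8,-8.7,4.5,0,0,-44.2,0.57],[0.8,-8.7,4.5,0,0,-44.2,0.57],[0.8,-8.7,4.5,0,0,-44.2,0.57],[0.8,-8.7,4.5,0,0,-44.2,0.57],[0.8,-8.7,4.5,0,0,-44.2,0.57]]]}}

```text
clock: 6.68
tool_pos: [0.5039, 0.1794, 0.1706]
orientation: [-180.0, -0.0, -0.9]
force: [-0.4, 0.6, -0.1]
opening: 0.0501
gripper_force: 0.0
```

```bash
python3 - <<'E'
from h import *
import pickle
o=get_obs();print(o["tool_pos"],o["orientation"],o["opening"])
s=snapshot("wrist");pickle.dump((s,o),open("w3.pkl","wb"))
# project expected cell centre by inverse fisheye
p=np.array([.5628,.1785,.064]);d=att(s).T@(p-s["origin"]);th=np.arctan2(np.hypot(*d[:2]),d[2]);K=s["camera_matrix"]
u=K[0,0]*th*d[:2]/np.hypot(*d[:2])+[K[0,2],K[1,2]];print(u)
x,y=int(u[0])-50,int(u[1])-37
x=max(0,min(x,412));y=max(0,min(y,309));print(x,y)
cv2.imwrite("pics/z3.png",cv2.resize(s["frame"][y:y+75,x:x+100,::-1],(800,600),interpolation=cv2.INTER_CUBIC))
E
```

```text
[0.50393491 0.17944111 0.17061325] [-1.79995130e+02 -4.42316674e-03 -9.32933293e-01] 0.050063172324561575
[257.10259496 126.29505927]
207 89
```

View pics/z3.png

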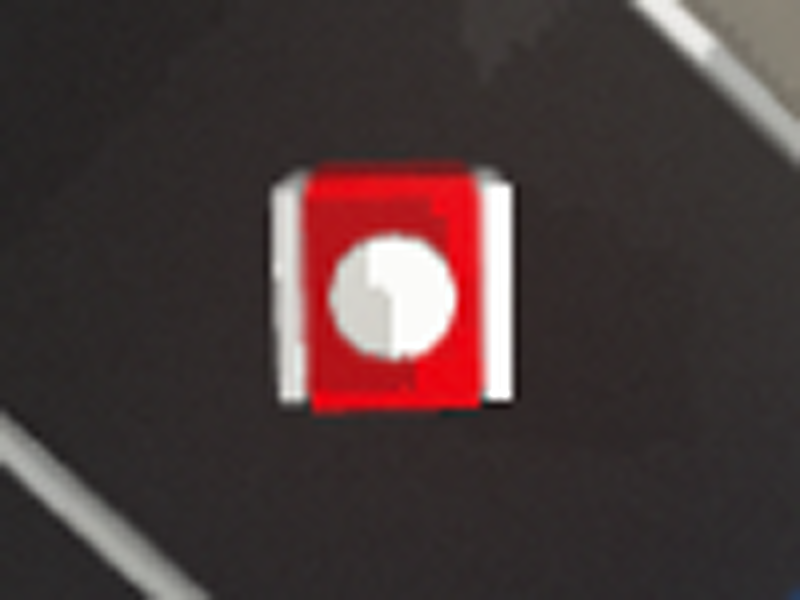

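Zoom: the cell stands square in the view. The frosted outer top edges run (274,187)–(281,402) and (513,184)–(513,402), and the stopper is at (394,298).

```bash
python3 - <<'E'
from h import *
import pickle
s,o=pickle.load(open("w3.pkl","rb"))
f=lambda u,v,z:onz(s,207+u/8-.44,89+v/8-.44,z,True)[:2]
a,b,c,d=[f(*q,.064) for q in [(274,187),(281,402),(513,184),(513,402)]]
print(a,b,c,d,"sep",(a+b-c-d)/2,"dirs",a-b,c-d)
print("c",(a+b+c+d)/4,f(394,298,.069))
o=get_obs();rel(o["tool_pos"],[180,0,-.9],[*((a+b+c+d)/4),.031],[180,0,-.9])
E
```

```text
[0.57590009 0.19257636] [0.55183291 0.1924159 ] [0.57577337 0.16636699] [0.55138872 0.16659378] sep [0.00028546 0.02601575] dirs [0.02406719 0.00016046] [ 0.02438466 -0.00022679]
c [0.56372377 0.17948826] [0.56371678 0.17961289]
shift cm [ 5.98 -0.1  13.96] rot [0. 0. 0.]
```

>>> {"name": "play_rows", "arguments": {"commands": [[[3,-0.1,0,0,0,0,0.57],[6,-0.1,0,0,0,0,0.57],[6,-0.1,3,0,0,0,0.57],[6,-0.1,6,0,0,0,0.57],[6,-0.1,9,0,0,0,0.57],[6,-0.1,11.5,0,0,0,0.57],[6,-0.1,13,0,0,0,0.57],[6,-0.1,13.9,0,0,0,0.57],[6,-0.1,13.9,0,0,0,0.57],[6,-0.1,13.9,0,0,0,0.57]]]}}

```text
clock: 7.57
tool_pos: [0.5643, 0.1797, 0.0319]
orientation: [180.0, -0.0, -0.8]
force: [0.8, 0.6, 0.1]
opening: 0.05
gripper_force: 0.0
```

>>> {"name": "play_rows", "arguments": {"commands": [[[0,0,0,0,0,0,0.4],[0,0,0,0,0,0,0.3],[0,0,0,0,0,0,0.2],[0,0,0,0,0,0,0.1],[0,0,0,0,0,0,0.1],[0,0,0,0,0,0,0.1],[0,0,0,0,0,0,0.1]]]}}

```text
clock: 8.15
tool_pos: [0.5643, 0.1798, 0.0323]
orientation: [-180.0, -0.0, -0.8]
force: [-1.4, -0.9, 6.7]
opening: 0.0255
gripper_force: 30.0
```

>>> {"name": "play_rows", "arguments": {"commands": [[[0,0,-1,0,0,0,0],[0,0,-3,0,0,0,0],[0,0,-6,0,0,0,0],[0,0,-9,0,0,0,0],[0,0,-12,0,0,0,0],[0,0,-15,0,0,0,0],[0,0,-18,0,0,0,0],[0,0,-20,0,0,0,0],[0,0,-20,0,0,0,0]]]}}

```text
clock: 8.9
tool_pos: [0.566, 0.1804, 0.2375]
orientation: [-179.8, -0.4, -0.8]
force: [0.2, 0.6, -1.4]
opening: 0.0255
gripper_force: 30.0
```

>>> {"name": "play_rows", "arguments": {"commands": [[[-0.3,2,0,0,0,7,0],[-0.6,4,0,0,0,14,0],[-0.9,6,0,0,0,21,0],[-1.2,8,0,0,0,28,0],[-1.5,10,0,0,0,35,0],[-1.8,12,0,0,0,42,0],[-2.1,14,0,0,0,49,0],[-2.4,16,0,0,0,56,0],[-2.7,18,0,0,0,63,0],[-3,20,0,0,0,70,0],[-3.3,22,0,0,0,77,0],[-3.6,24,0,0,0,84,0],[-4,25.5,0,0,0,91,0],[-4,26,0,0,0,97,0],[-4,26,0,0,0,100.6,0],[-4,26,0,0,0,100.6,0],[-4,26,0,0,0,100.6,0],[-4,26,0,0,0,100.6,0]]]}}

```text
clock: 10.4
tool_pos: [0.5201, -0.0796, 0.2314]
orientation: [180.0, 0.0, -101.3]
force: [-0.1, -0.3, -0.7]
opening: 0.0256
gripper_force: 30.0
```

```bash
python3 - <<'E'
from h import *
import pickle
o=get_obs();print(o["clock"],o["tool_pos"],o["orientation"],o["opening"],o["joint_pos"].round(1))
s=snapshot("wrist");pickle.dump((s,o),open("w4.pkl","wb"))
cv2.imwrite("pics/w4.png",cv2.resize(s["frame"][:,:,::-1],(800,600),interpolation=cv2.INTER_CUBIC))
E
```

```text
10.4 [ 0.52009067 -0.07960796  0.23144129] [ 1.79979738e+02  4.76415740e-05 -1.01278428e+02] 0.025569371023721588 [ 12.7   6.3 -17.5  -0.  -66.2 -23.9]
```

View pics/w4.png

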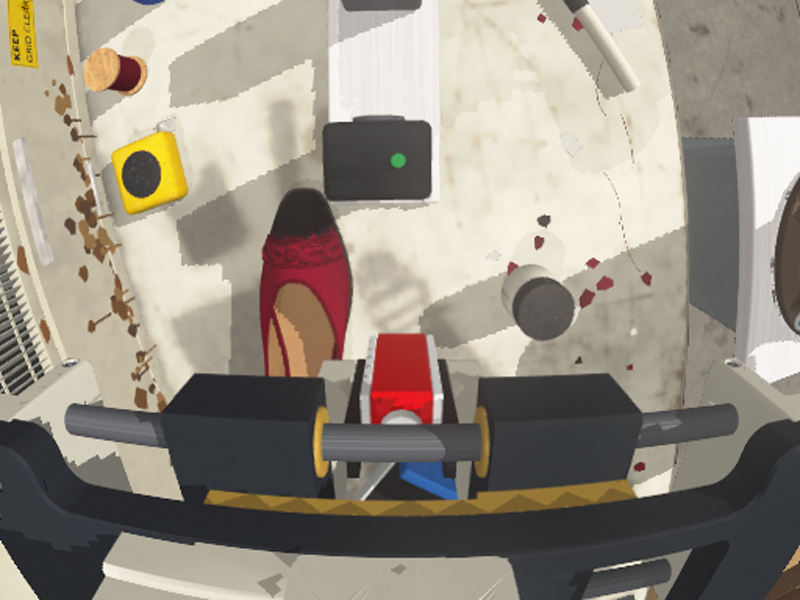

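Wrist view: the red cell is held squarely, with its red pane facing the camera. The lamp head top covers about (323,122)–(432,199), and the gauge's white base runs from x=330 to 438. I'll fit the lamp's top and the base edges.

```bash
python3 - <<'E'
from h import *
import pickle
s,o=pickle.load(open("w4.pkl","rb"));f=s["frame"];print("cam",s["origin"])
v=f.max(2); x0,y0,x1,y1=195,60,290,140
k=(v[y0:y1,x0:x1]<62).astype(np.uint8); k[:,:]=cv2.morphologyEx(cv2.morphologyEx(k,3,np.ones((7,7))),2,np.ones((9,9)))
c=max(cv2.findContours(k,0,1)[0],key=cv2.contourArea).reshape(-1,2)+[x0,y0]
print(c.min(0),c.max(0),len(c))
P=np.array([onz(s,*q,.128,True)[:2] for q in c])
r=cv2.minAreaRect((P*1000).astype(np.float32));print(r);print(cv2.boxPoints(r))
# side lines: fit from contour in tool-ish axes
ang=np.radians(-11.4);X=np.array([np.cos(ang),np.sin(ang)]);Y=np.array([-X[1],X[0]])
# base right & left edges: brightness row profiles
for row in list(range(20,72,8))+list(range(85,125,8)):
    g=f[row,:,:].astype(int).sum(1)/3
    print(row,"L",g[203:217].astype(int).tolist() if row<76 else "","R",g[272:290].astype(int).tolist())
E
```

```text
cam [ 0.50325826 -0.16169705  0.38832736]
[195 105] [221 139] 118
((548.80029296875, -150.21331787109375), (30.495403289794922, 23.107162475585938), 76.581787109375)
[[ 534.02374 -162.3637 ]
 [ 556.5002  -167.72588]
 [ 563.57684 -138.06294]
 [ 541.1004  -132.70076]]
20 L [179, 177, 177, 177, 176, 175, 179, 193, 203, 203, 200, 203, 207, 210] R [239, 239, 240, 241, 239, 236, 234, 238, 236, 221, 220, 218, 217, 217, 217, 215, 216, 217]
28 L [177, 178, 177, 177, 175, 176, 164, 191, 201, 201, 232, 245, 248, 240] R [240, 240, 240, 240, 239, 236, 235, 237, 234, 223, 222, 223, 223, 226, 227, 228, 229, 230]
36 L [170, 171, 170, 170, 170, 171, 173, 212, 243, 244, 244, 244, 247, 246] R [240, 240, 240, 241, 239, 238, 236, 237, 234, 226, 226, 226, 227, 228, 228, 228, 228, 228]
44 L [167, 167, 167, 166, 166, 166, 164, 209, 239, 244, 243, 244, 247, 239] R [239, 239, 240, 241, 239, 237, 236, 236, 236, 225, 224, 225, 226, 226, 226, 226, 226, 226]
52 L [170, 171, 172, 170, 171, 172, 168, 205, 240, 244, 243, 244, 247, 244] R [239, 240, 240, 241, 239, 237, 236, 236, 240, 219, 222, 222, 222, 221, 223, 222, 223, 224]
60 L [166, 166, 167, 166, 168, 167, 170, 200, 235, 244, 242, 243, 246, 243] R [239, 239, 239, 240, 239, 236, 235, 236, 239, 222, 219, 219, 220, 221, 221, 220, 219, 216]
68 L [158, 156, 155, 154, 154, 154, 150, 191, 235, 243, 242, 243, 246, 247] R [237, 238, 239, 240, 238, 236, 236, 236, 238, 225, 213, 214, 215, 215, 216, 216, 214, 212]
85 L  R [79, 77, 78, 77, 194, 234, 234, 234, 237, 227, 216, 214, 214, 213, 213, 215, 216, 217]
93 L  R [77, 76, 75, 74, 178, 239, 244, 244, 244, 225, 217, 216, 214, 217, 218, 220, 222, 222]
101 L  R [76, 77, 75, 74, 181, 236, 243, 244, 244, 222, 220, 216, 208, 202, 195, 199, 202, 205]
109 L  R [74, 76, 74, 74, 210, 243, 243, 244, 246, 230, 220, 220, 217, 214, 208, 203, 206, 211]
117 L  R [75, 75, 75, 75, 193, 242, 242, 243, 245, 230, 217, 220, 219, 219, 217, 212, 208, 209]
```

```bash
python3 - <<'E'
from h import *
import pickle
s,o=pickle.load(open("w4.pkl","rb"));f=s["frame"]
g=cv2.cvtColor(f,cv2.COLOR_RGB2GRAY).astype(int)
for r in (82,90,100,110,120): print(r,g[r,200:216].tolist())
for c in (214,222,230,240,250,260,268): print(c,"top",g[70:84,c].tolist(),"bot",g[120:134,c].tolist())
w=lambda u,v,z:onz(s,u,v,z,True)[:2]
L=np.array([w(209.9,r,.012) for r in(28,44,68)]);Rr=np.array([w(280.6,r,.012) for r in(20,44,68,93,117)])
for E in(L,Rr):
    d=E[0]-E[-1];print(E.round(4).tolist(),"beam dir yaw",np.degrees(np.arctan2(d[0],-d[1])))
E
```

```text
82 [186, 157, 135, 136, 135, 135, 131, 62, 65, 67, 70, 71, 70, 71, 71, 71]
90 [180, 182, 134, 135, 136, 130, 97, 60, 63, 64, 68, 67, 68, 67, 68, 67]
100 [138, 136, 138, 138, 137, 139, 104, 62, 57, 61, 61, 62, 63, 66, 66, 67]
110 [166, 166, 167, 167, 167, 167, 156, 69, 53, 57, 58, 59, 59, 61, 60, 59]
120 [115, 135, 147, 153, 153, 152, 146, 105, 52, 55, 57, 60, 60, 60, 60, 61]
214 top [244, 243, 244, 243, 244, 244, 243, 244, 114, 69, 70, 69, 71, 72] bot [60, 60, 60, 59, 59, 55, 54, 53, 87, 156, 162, 147, 153, 150]
222 top [243, 245, 246, 245, 245, 245, 245, 244, 69, 69, 69, 70, 72, 72] bot [63, 61, 62, 62, 59, 58, 57, 54, 105, 163, 164, 159, 166, 167]
230 top [237, 237, 236, 236, 154, 87, 86, 78, 70, 71, 71, 71, 71, 73] bot [63, 63, 63, 63, 62, 59, 59, 56, 148, 186, 168, 168, 171, 171]
240 top [238, 239, 238, 198, 114, 108, 102, 82, 71, 72, 72, 73, 74, 73] bot [63, 64, 63, 63, 61, 61, 59, 60, 155, 178, 166, 173, 177, 176]
250 top [235, 235, 236, 180, 115, 113, 102, 79, 75, 73, 75, 75, 76, 75] bot [66, 66, 67, 66, 66, 65, 62, 62, 203, 209, 166, 166, 169, 221]
260 top [237, 237, 237, 237, 237, 237, 214, 111, 76, 76, 77, 76, 78, 77] bot [70, 72, 72, 71, 69, 67, 68, 93, 209, 208, 180, 176, 175, 173]
268 top [236, 236, 237, 236, 236, 236, 212, 102, 78, 78, 79, 81, 80, 79] bot [73, 73, 74, 74, 73, 71, 72, 92, 201, 200, 177, 177, 176, 228]
[[0.5416, -0.2638], [0.5457, -0.2429], [0.5519, -0.2122]] beam dir yaw -11.251138336994345
[[0.4534, -0.2559], [0.4598, -0.2245], [0.4659, -0.194], [0.472, -0.1628], [0.4777, -0.1328]] beam dir yaw -11.156849739783617
```

```bash
python3 - <<'E'
from h import *
import pickle
s,o=pickle.load(open("w4.pkl","rb"))
w=lambda u,v,z:onz(s,u,v,z,True)[:2]
a=np.radians(-11.2);X=np.array([np.cos(a),np.sin(a)]);Y=np.array([-X[1],X[0]])
l,r=w(209.9,60,.012)@X,w(280.6,60,.012)@X;print("base width",l-r,"mid",(l+r)/2)
q=np.array([w(206.2,102,.128),w(275.6,102,.128),w(240,77.4,.128),w(240,127.6,.128)])
print("lamp x",q[:2]@X,np.ptp(q[:2]@X),(q[:2]@X).mean(),"lamp y",q[2:]@Y,np.ptp(q[2:]@Y))
yc=(q[2:]@Y).mean()-.073; xc=((l+r)/2*2+(q[:2]@X).mean())/3
print("base end y",w(268,129.6,.012)@Y)
O=xc*X+yc*Y;print("origin",O)
yaw=-101.2;tx=np.array([np.cos(np.radians(yaw)),np.sin(np.radians(yaw))])
T=O+.0006*tx; print("TCP target",T)
rel(o["tool_pos"],[180,0,-101.3],[*T,.093],[180,0,yaw]); rel(o["tool_pos"],[180,0,-101.3],[*T,.2],[180,0,yaw])
E
```

```text
base width 0.08782016392244668 mid 0.5386138775146193
lamp x [0.56854841 0.5082893 ] 0.06025910479130425 0.538418855249746 lamp y [-0.07947755 -0.03537123] 0.044106328222394686
base end y -0.021325986245337825
origin [ 0.50295939 -0.23254517]
TCP target [ 0.50284285 -0.23313374]
shift cm [15.39 -1.32 13.84] rot [ 0.   0.  -0.1]
shift cm [15.39 -1.32  3.14] rot [ 0.   0.  -0.1]
```

>>> {"name": "play_rows", "arguments": {"commands": [[[2,-0.2,0,0,0,0,0],[5,-0.5,0,0,0,0,0],[8,-0.8,0,0,0,0,0],[11,-1,0,0,0,0,0],[13.5,-1.3,0,0,0,0,0],[15.4,-1.3,0,0,0,0,0],[15.4,-1.3,0,0,0,0,0],[15.4,-1.3,2,0,0,0,0],[15.4,-1.3,5,0,0,0,0],[15.4,-1.3,7.5,0,0,0,0],[15.4,-1.3,10,0,0,0,0],[15.4,-1.3,12,0,0,0,0],[15.4,-1.3,13.4,0,0,0,0],[15.4,-1.3,13.8,0,0,0,0],[15.4,-1.3,13.8,0,0,0,0],[15.4,-1.3,13.8,0,0,0,0],[15.4,-1.3,13.8,0,0,0,0]]]}}

```text
clock: 11.87
tool_pos: [0.5035, -0.2333, 0.0948]
orientation: [-179.9, -0.0, -101.4]
force: [0.1, 0.3, -1.2]
opening: 0.0257
gripper_force: 30.0
```

```bash
python3 - <<'E'
from h import *
import pickle
S={n:snapshot(n) for n in("scene","side","wrist")};o=get_obs();pickle.dump((S,o),open("w5.pkl","wb"))
print(o["clock"],o["tool_pos"],o["orientation"],o["opening"],o["force"],o["gripper_force"])
f=lambda n,x,y,w=80,h=60:cv2.resize(S[n]["frame"][y:y+h,x:x+w,::-1],(400,300),interpolation=cv2.INTER_CUBIC)
m=np.vstack([np.hstack([f("scene",250,180),f("side",205,185)]),np.hstack([cv2.resize(S["wrist"]["frame"][:,:,::-1],(400,300)),f("scene",120,150,100,75)])])
cv2.imwrite("pics/m5.png",m)
E
```

```text
12.0167 [ 0.50314507 -0.23332559  0.09461169] [-1.79894793e+02  6.80993741e-03 -1.01403846e+02] 0.02571525889521689 [-0.04281116  0.21792266 -1.85760468] 29.985042214393616
```

View pics/m5.png

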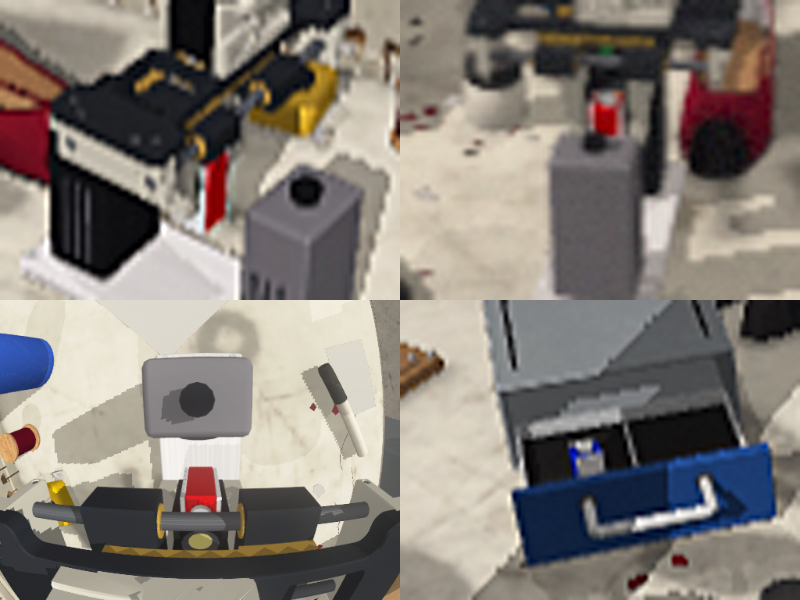

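Montage: the cell is in the gap between the heads with its red pane facing the sensor. The drawer is still out with the blue cell standing in it. The sensor head top is in the wrist view, with its knob at native (252,128), so I'll use it to check centring.

```bash
python3 - <<'E'
from h import *
import pickle
S,o=pickle.load(open("w5.pkl","rb"));s=S["wrist"];f=s["frame"]
g=cv2.cvtColor(f,cv2.COLOR_RGB2GRAY).astype(int);print("cam",s["origin"])
for r in(95,110,150): print(r,"L",g[r,178:190].tolist(),"R",g[r,314:328].tolist())
for c in(200,300): print(c,"T",g[64:80,c].tolist(),"B",g[165:186,c].tolist())
k=(g[105:155,225:280]<45).astype(np.uint8)
c=max(cv2.findContours(k,0,1)[0],key=cv2.contourArea);print("knob",cv2.minEnclosingCircle(c))
E
```

```text
cam [ 0.48593192 -0.31532036  0.25165924]
95 L [222, 221, 222, 192, 113, 106, 111, 116, 123, 127, 133, 137] R [142, 144, 143, 145, 145, 145, 146, 145, 139, 173, 205, 209, 210, 210]
110 L [158, 156, 155, 151, 122, 101, 106, 113, 117, 123, 127, 130] R [142, 142, 143, 144, 145, 145, 145, 146, 136, 187, 213, 213, 214, 213]
150 L [169, 169, 170, 170, 171, 170, 126, 96, 102, 107, 112, 118] R [138, 142, 143, 145, 145, 147, 145, 148, 192, 218, 218, 219, 219, 219]
200 T [217, 213, 210, 220, 222, 222, 206, 189, 187, 188, 159, 120, 132, 141, 142, 141] B [133, 133, 133, 130, 128, 124, 118, 114, 108, 103, 98, 119, 153, 164, 162, 160, 161, 161, 162, 162, 162]
300 T [190, 185, 182, 179, 200, 212, 207, 207, 173, 120, 127, 137, 141, 141, 141, 141] B [138, 138, 137, 134, 129, 124, 119, 114, 110, 100, 210, 244, 244, 244, 244, 244, 244, 244, 244, 243, 237]Traceback (most recent call last):
  File "<stdin>", line 8, in <module>
ValueError: max() iterable argument is empty
```

```bash
python3 - <<'E'
from h import *
import pickle
S,o=pickle.load(open("w5.pkl","rb"));s=S["wrist"]
w=lambda u,v:onz(s,u,v,.128,True)[:2]
a=np.radians(-11.2);X=np.array([np.cos(a),np.sin(a)]);Y=np.array([-X[1],X[0]])
T=np.array([w(200,74.2),w(300,72.4)]);B=np.array([w(200,176.2),w(300,174.7)])
L=np.array([w(181.7,100),w(183.7,150)]);Rr=np.array([w(322.7,100),w(322,150)])
for n,e in zip("TBLR",(T,B,L,Rr)):print(n,e@X,e@Y)
for d in(T[0]-T[1],B[0]-B[1]):print("yaw",np.degrees(np.arctan2(d[1],d[0])))
for e in(L,Rr): d=e[1]-e[0]; print("yaw",np.degrees(np.arctan2(-d[0],d[1])))
sy=((T.mean(0)+B.mean(0))/2)@Y;sx=((L.mean(0)+Rr.mean(0))/2)@X
print("size",np.ptp([T.mean(0)@Y,B.mean(0)@Y]),np.ptp([L.mean(0)@X,Rr.mean(0)@X]),"centre",sx,sy)
O=sx*X+(sy+.073)*Y;print("origin from sensor",O)
tip=np.array(o["tool_pos"])[:2];print("TCP in gauge (mm) sensor-based",(tip-O)@X*1e3,(tip-O)@Y*1e3,"lamp-based y",(tip-[.50296,-.23255])@Y*1e3,(tip-[.50296,-.23255])@X*1e3)
E
```

```text
T [0.56127798 0.52024197] [-0.22572002 -0.22605991]
B [0.56283968 0.5194009 ] [-0.18201352 -0.18248031]
L [0.56934047 0.56942919] [-0.21522638 -0.1937613 ]
R [0.51056184 0.51017982] [-0.21479603 -0.19345044]
yaw -10.72545446213005
yaw -10.584327032791581
yaw -11.436805301421133
yaw -10.174695416290827
size 0.04364305377370514 0.05901400567508741 centre 0.5398778293707256 -0.2040684378432737
origin from sensor [ 0.50413795 -0.23343508]
TCP in gauge (mm) sensor-based -0.9952336869093622 -0.08544240034261161 lamp-based y -0.724868156758874 0.33219237318240713
```

>>> {"name": "play_rows", "arguments": {"commands": [[[0,0,0.1,0,0,-0.3,0],[0,0,0.1,0,0,-0.3,0],[0,0,0.1,0,0,-0.3,0],[0,0,0.1,0,0,-0.3,0],[0,0,0.1,0,0,-0.3,0],[0,0,0.1,0,0,-0.3,0]]]}}

```text
clock: 12.52
tool_pos: [0.5025, -0.2333, 0.0926]
orientation: [-180.0, 0.0, -101.1]
force: [0.0, -0.0, -1.8]
opening: 0.0258
gripper_force: 30.0
```

```bash
python3 - <<'E'
from h import *
o=get_obs();print(o["clock"],o["tool_pos"],o["orientation"],o["opening"],o["force"])
if abs(o["tool_pos"][2]-.0935)<.002 and o["opening"]>.024: print(close_job())
E
```

```text
12.5167 [ 0.50254647 -0.23331285  0.09256082] [-1.79998632e+02  4.72667091e-04 -1.01123734e+02] 0.025776781367362087 [ 0.03042867 -0.04632249 -1.77500703]
the job is handed in; nothing more can be done
None
```

I pulled the drawer out to its stop and left it out. The arm is holding the red cell upright by its frosted faces in the middle of the light path, within about 1 mm by my measurements, and the job was handed in at 12.5 s.

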